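Set out the reference bottles in their nests

ROBOT

A 6-joint arm with a two-finger parallel gripper is mounted at the origin on the work surface. World frame = base frame: x ahead of the robot, y to its left, z up, the work surface at z = 0. Lengths are in m, angles in rad, forces in N, time in s.
With the tool pointing down it reaches from about 0.3 to 0.875 m from the base axis. Payload 6.4 kg.
Tool frame: the origin (TCP) lies at the very end of the fingers, on their centre line; the grasp point (between the pads) lies 19 mm behind it; z points along the fingers, y is the line along which they close (so a half turn about z gives the same grasp; the last joint's range is limited). The gripper opens to 85 mm and grips with 20 to 120 N. Pads are 22 mm wide; open, the fingers measure 114 mm over their backs; the gripper's body (76 mm by 85 mm) begins 54 mm behind the grasp point. The pads swing forward as they close: fully open they stand 13 mm farther back than shut.
Start: joints at [-1.337, 0.181, 1.607, -0, 1.354, -0.206], TCP at [0.245, -0.52, 0.231] pointing down, gripper open.
Joint ranges: [-2.99, 2.99], [-0.89, 2.07], [0.3, 2.58], [-1.14, 4.28], [0, 2.63], [-3.12, 3.12]. Speed limits (rad/s): [2.57, 2.57, 3.01, 3.14, 3.14, 3.14].

INTERFACE

Orientations are given as a unit quaternion [w, x, y, z].
In Python, from bench import ctrl gives the robot as it stands.
- The arm moves only by the tool jog_arm, never from a script. Its argument "series" is a list that holds one entry, the list of rows, each a list of 7 numbers: the shift along the tool's x, y, z in mm, then the turn, a rotation vector about the tool's x, y, z in rad, then the finger opening in mm, from 0 to 85.4. In form: [[[tx, ty, tz, rx, ry, rz, gripper], ...]]. A call has exactly 10 rows; each row shifts and turns the commanded pose from where the row before left it, along the tool's axes as they then stand; what a row does not reach is not made up. A row lasts 1/10 s, in which the tool goes at most 50 mm and 8.59 degrees, less where a joint would pass 70% of its speed; a pose out of reach is approached as far as the arm can. A call with a gripper value outside its range is refused whole. The fingers move at their own pace and stop on an object; the grip force is fixed at half the most. Time passes only in rows, so rows that do not move let the fingers close, or fill a call up. It gives the time, the measured TCP pose, the force, the opening and the grip force at its end, in the units of the state.
- ctrl.get_obs(): the state, without advancing time (a new reading comes with each control period).
- ctrl.camera(name): name is "scene" or "top"; returns a dict with "frame" (420x560x3 uint8, blue, green, red), "z_map" (420x560 float32, m along the optical axis (not along the pixel's ray), 0 where there is no reading), "fx", "fy", "cx", "cy" (pixels), "xyz" and "rotation" of the camera in the world. Camera axes: x right, y down, z forward; pixel columns grow to the right and rows downward; lengths in m; the calibration is good to about 2 mm. A picture is of the moment at which its call begins.
- ctrl.hand_in(): hands the job in; it is judged then, once.
The state is a dict: "time_s": time; "q": joint angles; "dq": joint speeds; "joint_efforts": joint torques, N m; "eef_pos": TCP position; "eef_rot": TCP orientation; "wrist_force": force on the tool from outside, world axes, zero at the start; "torque": the same for the moment, N m; "opening": opening from 0.0 (shut) to 1.0 (fully open); "grasp_force": force on a finger pad.
Only numpy, scipy, OpenCV 4.12 (cv2) and the standard library are available. Lean on these libraries where they do the work, as an engineer would, in place of code of your own. Each camera call takes 0.05 s, during which the arm holds its last target. There are 200 camera calls.

TASK

Set out the reference samples for the packing line: stand each of the four white bottles upright in the blue nest whose shape and size match it, right down on the floor of the nest, and let go. Do not tip any bottle over on the way, and leave the small stack of folded cartons and the steel check weight where they are.

Things in the scene. Friction and masses are not known exactly. Their poses are not given: they have to be found in the camera images.
- round_bottle: Large round bottle: straight cylindrical body 56 mm in diameter up to 64 mm, cap 36 mm in diameter, 90 mm high in all, about 160 g. Origin at the centre of its underside, z up through the cap, standing on the table. White body with a paper label, green screw cap. Grasped well from above across the straight body, 50 to 55 mm above its underside.
- slim_bottle: Small slim round bottle: straight cylindrical body 32 mm in diameter up to 62 mm, cap 26 mm in diameter, 84 mm high in all, about 60 g. Origin at the centre of its underside, z up through the cap, standing on the table. White body with a paper label, green screw cap. Grasped well from above across the straight body, 50 to 55 mm above its underside.
- square_bottle: Square bottle: straight-sided body 50 x 50 mm (x, y; corners rounded by 6 mm) up to 62 mm, round cap 36 mm in diameter, 86 mm high in all, about 140 g. Origin at the centre of its underside, z up through the cap, standing on the table. White body with a paper label, green screw cap. Grasped well from above across the straight body, 50 to 55 mm above its underside.
- oblong_bottle: Oblong bottle: straight-sided body 64 mm long (x) by 32 mm wide (y) up to 62 mm, round cap 26 mm in diameter, 86 mm high in all, about 120 g. Origin at the centre of its underside, z up through the cap, standing on the table. White body with a paper label, green screw cap. Grasped well from above across the straight body, 50 to 55 mm above its underside.
- round_nest: Shallow blue plastic nest with a grey floor, fixed to the table: large round, 82 mm outside and 72 mm inside diameter; it takes the large round bottle. Wall 5 mm thick and 14 mm high; inner floor 5 mm above the table (8 mm of play on each side of the bottle). Origin at the centre of its underside, z up.
- slim_nest: Shallow blue plastic nest with a grey floor, fixed to the table: small round, 58 mm outside and 48 mm inside diameter; it takes the small slim round bottle. Wall 5 mm thick and 14 mm high; inner floor 5 mm above the table (8 mm of play on each side of the bottle). Origin at the centre of its underside, z up.
- square_nest: Shallow blue plastic nest with a grey floor, fixed to the table: square, 76 x 76 mm outside and 66 x 66 mm inside (sides along x and y); it takes the square bottle with its sides parallel to the nest's. Wall 5 mm thick and 14 mm high; inner floor 5 mm above the table (8 mm of play on each side of the bottle). Origin at the centre of its underside, z up.
- oblong_nest: Shallow blue plastic nest with a grey floor, fixed to the table: oblong, 90 mm (x) by 58 mm (y) outside and 80 x 48 mm inside; it takes the oblong bottle with its long side along the nest's long side. Wall 5 mm thick and 14 mm high; inner floor 5 mm above the table (8 mm of play on each side of the bottle). Origin at the centre of its underside, z up.
- carton_stack: Bystander: loose low stack of white folded carton blanks, 88 (x) x 58 (y) x 24 mm high, origin at the centre of its underside. Not to be moved.
- check_weight: Bystander: loose bare steel calibration weight with a knob, 38 mm in diameter, 55 mm high, 500 g, origin at the centre of its underside. Not to be moved.
Mind the look-alikes: they are no part of the job. Leave any red or turquoise look-alike of the oblong_bottle alone. What is shaped like the square_nest but red is not meant.

How it is judged:
At the end, for the whole second after the job is handed in: Each of the four bottles stands on the floor of its own matching nest: within 14 mm of the nest's centre, its underside 2 to 8.5 mm above the nest's underside, tilted less than 0.1 rad, and at rest (under 0.02 m/s and 0.2 rad/s) (horizontal distance between round_bottle and round_nest below 0.014 m and z of round_bottle in the frame of round_nest between 0.002 and 0.0085 m and angle between each of round_bottle, slim_bottle, square_bottle, oblong_bottle's own z axis and vertical below 0.1 rad and linear speed of each of round_bottle, slim_bottle, square_bottle, oblong_bottle below 0.02 m/s and angular speed of each of round_bottle, slim_bottle, square_bottle, oblong_bottle below 0.2 rad/s and horizontal distance between slim_bottle and slim_nest below 0.014 m and z of slim_bottle in the frame of slim_nest between 0.002 and 0.0085 m and horizontal distance between square_bottle and square_nest below 0.014 m and z of square_bottle in the frame of square_nest between 0.002 and 0.0085 m and horizontal distance between oblong_bottle and oblong_nest below 0.014 m and z of oblong_bottle in the frame of oblong_nest between 0.002 and 0.0085 m); the robot touches nothing.
It fails at once if a bottle is tipped over (more than about 35 degrees) (angle between any of round_bottle, slim_bottle, square_bottle, oblong_bottle's own z axis and vertical above 0.6 rad).
It fails at once if the carton stack or the check weight is moved more than 20 mm (distance of any of carton_stack, check_weight from where it was at the start of the episode above 0.02 m).
It also fails if it takes over 102 s, if anything falls off the work surface, if the arm or the gripper's body presses on something with over 40 N, if the wrist force passes 120 N, or if a joint passes its speed limit or range.

## Working session

There is one attempt and no reset: what is moved stays moved. The work goes in short steps, Python scripts to look and compute and a tool call to move; the robot and the scene stay as the last step left them, time stands still between calls to the robot, and variables do not carry over. Pictures are saved under pics/ and viewed, at most 14 in all, crops included, and the job is handed in when it is done.

Besides the shell and the picture viewer there is one more tool, called after "Request:" by a JSON object that holds its "name" and its "arguments". jog_arm: Moves the arm, as the interface text tells. Its arguments: {"type":"object","properties":{"series":{"type":"array"}},"required":["series"]}

```bash
mkdir -p pics; cat > h.py <<'E'
import numpy as np, cv2
from bench import ctrl
def shot(n,save=None):
    c=ctrl.camera(n)
    if save: cv2.imwrite('pics/'+save,c['frame'])
    return c
def cloud(c):
    z=c['z_map'];v,u=np.mgrid[:z.shape[0],:z.shape[1]]
    p=np.dstack([(u-c['cx'])/c['fx']*z,(v-c['cy'])/c['fy']*z,z])
    R=np.array(c['rotation'])
    if R.size==4:
        from scipy.spatial.transform import Rotation as Ro
        w=R.ravel();R=Ro.from_quat([w[1],w[2],w[3],w[0]]).as_matrix()
    P=p@R.T+np.array(c['xyz']);P[z==0]=np.nan
    return P
E
python3 - <<'E'
from h import *
for n in('top','scene'):
    c=shot(n,n+'0.png');np.savez(n+'0.npz',P=cloud(c),f=c['frame'])
    print(n,c['xyz'],c['rotation'],c['fx'])
f=cv2.imread('pics/top0.png');cv2.imwrite('pics/top0b.png',cv2.resize(f,(800,600),interpolation=cv2.INTER_CUBIC))
print(ctrl.get_obs())
E
```

```text
top [ 0.42002092 -0.00141697  1.0851621 ] [-0.0399416   0.71326047 -0.69919737  0.02805723] 433.1362189031667
scene [0.94238143 0.70574562 1.14675285] [-0.07743566  0.25925786  0.91313324 -0.30492091] 515.6354515822139
{'time_s': 0.1, 'q': array([-1.33729389e+00,  1.81496791e-01,  1.60795371e+00,  2.41650537e-05,
        1.35378190e+00, -2.06301894e-01]), 'dq': array([ 0.00077967, -0.00100606, -0.00208153,  0.00021078, -0.00113309,
        0.00035147]), 'joint_efforts': array([ 7.01394970e-05, -4.45875514e+01, -3.52239490e+01, -1.63958593e-04,
        4.10686320e-03, -1.75042487e-05]), 'eef_pos': array([ 0.24471358, -0.51975848,  0.23043526]), 'eef_rot': array([-8.19961827e-04,  9.75919036e-01,  2.18131526e-01,  6.45688426e-07]), 'wrist_force': array([ 0.13378413,  0.09263034, -0.0196357 ]), 'torque': array([0.02939795, 0.00234837, 0.01004949]), 'grasp_force': 0.0, 'opening': 1.0024078860182406}
```

View pics/top0b.png

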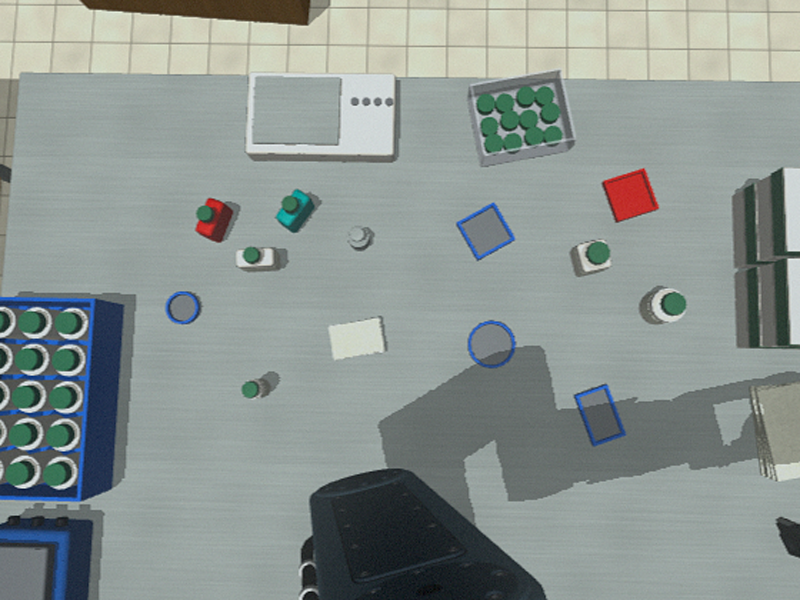

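View pics/scene0.png

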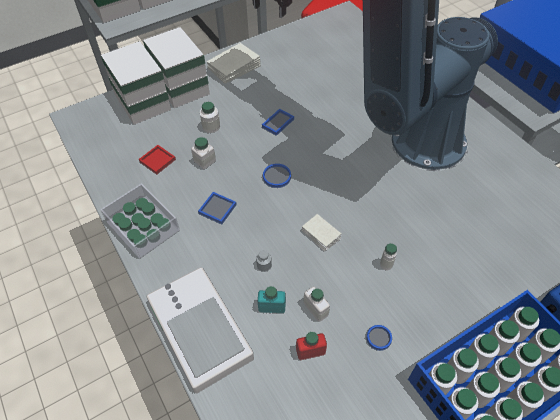

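The top view (800x600 scale) shows these positions:

| Item | Pixel position |
|---|---|
| Oblong bottle cap | (252,256) |
| Slim bottle cap | (251,389) |
| Square bottle cap | (598,253) |
| Round bottle cap | (673,303) |
| Slim nest | (183,308) |
| Round nest | (491,344) |
| Square nest | (486,231) |
| Oblong nest | (600,414) |
| Check weight | (359,237) |
| Cartons | (357,338) |

The scene view confirms this layout. The red and turquoise oblong bottles and the red square nest are decoys.

```bash
cat > m.py <<'E'
from h import *
T=np.load('top0.npz');S=np.load('scene0.npz')
seeds=dict(oblong=(252,256),slim=(251,389),square=(598,253),round=(673,303),n_slim=(183,308),n_round=(491,344),n_square=(486,231),n_oblong=(600,414),weight=(359,237),carton=(357,338),red=(210,216),turq=(293,207))
H=dict(oblong=86,slim=84,square=86,round=90)
for k,(u,v) in seeds.items():
    s=T['P'][round(v*.7),round(u*.7)][:2]
    out=[]
    for n,D in(('T',T),('S',S)):
        P=D['P'].reshape(-1,3);f=D['f'].reshape(-1,3).astype(int)
        m=np.hypot(*(P[:,:2]-s).T)<.065
        Q=P[m];c=f[m]
        if k[:2]=='n_':
            b=(c[:,0]-c[:,2]>50);Q=Q[b&(Q[:,2]>.009)]
        else:
            z=H.get(k,0)/1000
            if z:
                d=Q[Q[:,2]>z-.008]
                out.append((n,'cap',(d.mean(0)*1000).round(1)))
            Q=Q[(Q[:,2]>.012)&(Q[:,2]<.075)]
        q=(Q[:,:2]*1000).astype(np.float32)
        if len(q)>4:
            r=cv2.minAreaRect(q);out.append((n,'rect',np.round(r[0],1),np.round(r[1],1),round(r[2],1),'zmax',round(Q[:,2].max()*1000,1),len(q)))
    print(k);[print('   ',*o) for o in out]
E
python3 m.py
```

```text
oblong
    T cap [597.2 278.6  85.3]
    T rect [597.8 278.8] [33.4 63.5] 4.4 zmax 74.8 359
    S cap [600.7 283.5  84.5]
    S rect [600.7 282.6] [33.1 67.7] 5.2 zmax 74.9 455
slim
    T cap [377.6 270.9  83.6]
    T rect [378.5 267.6] [32.6 24.6] 13.2 zmax 74.5 113
    S cap [380.4 276.   82. ]
    S rect [384.7 279. ] [23.4 32.6] 37.1 zmax 73.9 197
square
    T cap [ 610.6 -289.5   85.8]
    T rect [ 610.5 -288.9] [50.7 50.7] 13.7 zmax 75.0 351
    S cap [ 612.9 -285.4   84. ]
    S rect [ 613.4 -284.8] [51.9 53.3] 12.8 zmax 74.5 367
round
    T cap [ 528.8 -408.4   89.7]
    T rect [ 528.2 -406.3] [56.2 50.8] 16.9 zmax 75.0 392
    S cap [ 531.5 -404.1   87.7]
    S rect [ 533.4 -399.3] [50.1 55.8] 69.8 zmax 74.6 333
n_slim
    T rect [514.5 416.1] [55.6 55.3] 28.1 zmax 20.2 141
    S rect [516.5 419.3] [58.1 55.1] 49.9 zmax 18.2 139
n_round
    T rect [ 460.3 -125.7] [79.  77.1] 0.5 zmax 18.3 180
    S rect [ 463.8 -120.2] [81.1 77.8] 59.6 zmax 20.6 105
n_square
    T rect [ 660.2 -113.4] [76.4 76.3] 30.1 zmax 20.8 249
    S rect [ 661.3 -110.7] [78.8 77.3] 30.1 zmax 18.3 182
n_oblong
    T rect [ 344.3 -311.5] [90.1 59.3] 20.7 zmax 19.0 267
    S rect [ 346.6 -307.2] [94.3 61.8] 18.8 zmax 18.8 113
weight
    T rect [641.2 108. ] [35.8 37.2] 87.8 zmax 58.9 206
    S rect [644.6 114.5] [33.1 37.2] 60.3 zmax 60.6 228
carton
    T rect [465.6 108.2] [59.8 89.8] 10.4 zmax 31.5 876
    S rect [467.8 111.2] [62.7 91.2] 11.5 zmax 29.6 710
red
    T rect [665.2 358.8] [32.4 64.6] 70.6 zmax 74.3 424
    S rect [655.7 338.5] [95.4 65.5] 63.6 zmax 74.5 568
turq
    T rect [683.8 218.9] [33.1 64.2] 55.8 zmax 74.6 379
    S rect [687.  224.1] [32.7 64.4] 58.1 zmax 74.2 483
```

Request:
{"name": "jog_arm", "arguments": {"series": [[[38.3, 2.4, 10, 0, 0, 0, 85], [38.3, 2.4, 10, 0, 0, 0, 85], [38.3, 2.4, 10, 0, 0, 0, 85], [38.3, 2.4, 10, 0, 0, 0, 85], [38.3, 2.4, 10, 0, 0, 0, 85], [38.3, 2.4, 10, 0, 0, 0, 85], [38.3, 2.4, 10, 0, 0, 0, 85], [38.3, 2.4, 10, 0, 0, 0, 85], [0, 0, 0, 0, 0, 0, 85], [0, 0, 0, 0, 0, 0, 85]]]}}

```text
time_s: 1.1
eef_pos: [0.5305, -0.4061, 0.1501]
eef_rot: [-0.001, 0.976, 0.219, -0.001]
wrist_force: [-0.4, 0.4, -0.7]
opening: 0.994
grasp_force: 0.0
```

```bash
cat > d.py <<'E'
# usage: d.py x y phi_deg(after turn)  -> turn & tool-frame shift needed (turn first, then shift)
import sys
from h import *
from scipy.spatial.transform import Rotation as Ro
o=ctrl.get_obs();w=o['eef_rot'];R=Ro.from_quat([w[1],w[2],w[3],w[0]]).as_matrix()
phi=np.degrees(np.arctan2(R[1,0],R[0,0]))
p=o['eef_pos']*1000
print('t',round(o['time_s'],2),'p',p.round(1),'phi',phi.round(2),'tilt',R[:,2].round(4),'F',np.round(o['wrist_force'],1),'open',round(o['opening']*85.4,1),'grip',round(float(o['grasp_force']),1),'q',o['q'].round(2))
a=list(map(float,sys.argv[1:]))
while a:
    x,y,f=a[:3];a=a[3:]
    d=np.array([x,y])-p[:2];r=np.radians(f)
    print('turn rz',round(-np.radians(f-phi),3),'tx',round(d@[np.cos(r),np.sin(r)],1),'ty',round(d@[np.sin(r),-np.cos(r)],1))
    p=np.array([x,y,0]);phi=f
E
python3 d.py 530 -406.5 25.2; python3 - <<'E'
from h import *
c=shot('scene','s1.png');f=c['frame'][60:230,130:357];cv2.imwrite('pics/s1c.png',cv2.resize(f,(800,600),interpolation=cv2.INTER_CUBIC))
E
```

```text
t 1.1 p [ 530.5 -406.1  150.1] phi 25.31 tilt [-0.0017  0.0013 -1.    ] F [-0.4  0.4 -0.7] open 84.9 grip 0.0 q [-0.83  0.46  1.42 -0.    1.26  0.3 ]
turn rz 0.002 tx -0.6 ty 0.1
```

View pics/s1c.png

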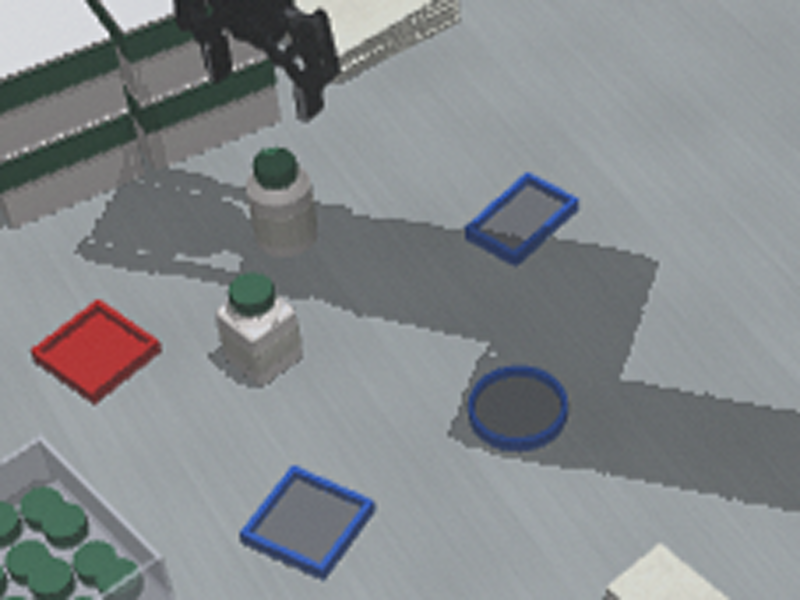

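The crop shows the open fingers, at about (215,60) and (312,95), straddling the round bottle's cap at (275,165). I'll go down and grip.

Request:
{"name": "jog_arm", "arguments": {"series": [[[0, 0, 20, 0, 0, 0, 85], [0, 0, 25, 0, 0, 0, 85], [0, 0, 25, 0, 0, 0, 85], [0, 0, 25, 0, 0, 0, 85], [0, 0, 20, 0, 0, 0, 85], [0, 0, 0, 0, 0, 0, 85], [0, 0, 0, 0, 0, 0, 50], [0, 0, 0, 0, 0, 0, 50], [0, 0, 0, 0, 0, 0, 50], [0, 0, 0, 0, 0, 0, 50]]]}}

```text
time_s: 2.15
eef_pos: [0.5313, -0.4089, 0.039]
eef_rot: [0.002, 0.976, 0.218, 0.001]
wrist_force: [-1.8, -1.7, 6.6]
opening: 0.634
grasp_force: 64.1
```

```bash
python3 d.py 462 -123 25.2
```

```text
t 2.15 p [ 531.3 -408.9   39. ] phi 25.19 tilt [ 0.0027 -0.0036 -1.    ] F [-1.8 -1.7  6.6] open 54.2 grip 64.1 q [-0.83  0.59  1.47 -0.    1.07  0.3 ]
turn rz -0.0 tx 59.0 ty -288.2
```

Request:
{"name": "jog_arm", "arguments": {"series": [[[0, 0, -5, 0, 0, 0, 50], [0, 0, -10, 0, 0, 0, 50], [0, 0, -15, 0, 0, 0, 50], [0, 0, -20, 0, 0, 0, 50], [0, 0, -20, 0, 0, 0, 50], [0, 0, -20, 0, 0, 0, 50], [0, 0, -10, 0, 0, 0, 50], [0, 0, 0, 0, 0, 0, 50], [0, 0, 0, 0, 0, 0, 50], [0, 0, 0, 0, 0, 0, 50]]]}}

```text
time_s: 3.15
eef_pos: [0.5296, -0.4065, 0.1348]
eef_rot: [-0.001, 0.976, 0.218, -0.001]
wrist_force: [0.7, 0.1, -1.8]
opening: 0.632
grasp_force: 63.6
```

```bash
python3 d.py 462 -123 25.2; python3 - <<'E'
from h import *
c=shot('scene','s2.png');P=cloud(c)
f=c['frame'][40:190,130:330];cv2.imwrite('pics/s2c.png',cv2.resize(f,(800,600),interpolation=cv2.INTER_CUBIC))
E
```

```text
t 3.15 p [ 529.6 -406.5  134.8] phi 25.2 tilt [-0.0016  0.0018 -1.    ] F [ 0.7  0.1 -1.8] open 54.0 grip 63.6 q [-0.83  0.47  1.43  0.    1.24  0.3 ]
turn rz 0.0 tx 59.5 ty -285.3
```

View pics/s2c.png

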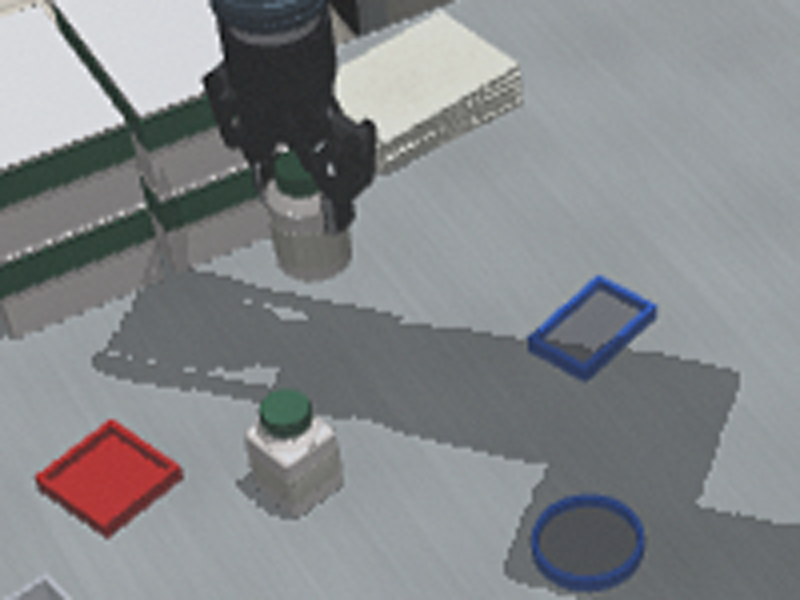

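The crop shows the round bottle held upright, clear of the table, at about (312,230).

Request:
{"name": "jog_arm", "arguments": {"series": [[[4, -20, 0, 0, 0, 0, 50], [7, -34, 0, 0, 0, 0, 50], [8, -38, 0, 0, 0, 0, 50], [8, -38, 0, 0, 0, 0, 50], [8, -38, 0, 0, 0, 0, 50], [8, -38, 0, 0, 0, 0, 50], [8, -38, 0, 0, 0, 0, 50], [6, -28, 0, 0, 0, 0, 50], [2.5, -13.3, 0, 0, 0, 0, 50], [0, 0, 0, 0, 0, 0, 50]]]}}

```text
time_s: 4.2
eef_pos: [0.462, -0.1223, 0.1358]
eef_rot: [-0.0, 0.976, 0.219, -0.0]
wrist_force: [0.4, 0.3, -1.4]
opening: 0.634
grasp_force: 63.8
```

```bash
python3 d.py 462 -123 25.2; python3 - <<'E'
from h import *
for n in('top','scene'):
    c=shot(n,'t3%s.png'%n);P=cloud(c).reshape(-1,3);f=c['frame'].reshape(-1,3).astype(int)
    g=(f[:,1]-f[:,2]>15)&(np.hypot(P[:,0]-.462,P[:,1]+.123)<.08)&(P[:,2]>.14)
    m=(np.hypot(P[:,0]-.462,P[:,1]+.123)<.06)&(P[:,2]>.1)&(P[:,2]<.16)&(f.min(1)>110)
    n1=(np.hypot(P[:,0]-.462,P[:,1]+.123)<.06)&(f[:,0]-f[:,2]>50)&(P[:,2]>.009)&(P[:,2]<.03)
    for a in(g,m,n1): print(n,a.sum(),(P[a].mean(0)*1000).round(1), cv2.minAreaRect((P[a][:,:2]*1000).astype(np.float32)) if a.sum()>4 else 0, (P[a][:,2].min(),P[a][:,2].max()) if a.sum() else 0)
E
```

```text
t 4.2 p [ 462.  -122.3  135.8] phi 25.32 tilt [-1.e-03  6.e-04 -1.e+00] F [ 0.4  0.3 -1.4] open 54.2 grip 63.8 q [-0.51  0.08  1.93  0.    1.13  0.62]
turn rz 0.002 tx -0.3 ty 0.7
top 5123 [ 454.3 -117.3  495.7] ((450.9073181152344, -115.65669250488281), (125.92900848388672, 108.58077239990234), 62.07479476928711) (np.float64(0.34292934993123336), np.float64(0.5349642238850983))
top 0 [nan nan nan] 0 0
top 31 [ 424.7 -123.5   13.7] ((424.5495300292969, -122.95787811279297), (42.27996063232422, 7.1650710105896), 84.56095886230469) (np.float64(0.010048680584360703), np.float64(0.017158911693471612))
scene 852 [ 457.6 -116.7  468.3] ((449.66741943359375, -112.13845825195312), (121.81048583984375, 93.4545669555664), 63.82398223876953) (np.float64(0.1708784001134882), np.float64(0.5319303549195586))
scene 80 [ 476.8 -106.5  141.9] ((476.0256652832031, -116.92361450195312), (25.876304626464844, 55.875064849853516), 15.139094352722168) (np.float64(0.10127572178334909), np.float64(0.1599416165937968))
scene 111 [ 464.8 -119.2   13. ] ((464.3455810546875, -120.88883972167969), (80.5447006225586, 78.00921630859375), 72.36764526367188) (np.float64(0.009014369366536767), np.float64(0.018433183245279317))<stdin>:7: RuntimeWarning: Mean of empty slice.
  ret = um.true_divide(
```

Request:
{"name": "jog_arm", "arguments": {"series": [[[0, 0, 12, 0, 0, 0, 50], [0, 0, 17, 0, 0, 0, 50], [0, 0, 17, 0, 0, 0, 50], [0, 0, 17, 0, 0, 0, 50], [0, 0, 12, 0, 0, 0, 50], [0, 0, 8, 0, 0, 0, 50], [0, 0, 4, 0, 0, 0, 50], [0, 0, 2, 0, 0, 0, 50], [0, 0, 0, 0, 0, 0, 50], [0, 0, 0, 0, 0, 0, 50]]]}}

```text
time_s: 5.3
eef_pos: [0.4631, -0.124, 0.0479]
eef_rot: [0.0, 0.976, 0.218, 0.0]
wrist_force: [0.1, 1.4, -2.6]
opening: 0.635
grasp_force: 63.7
```

```bash
python3 d.py; python3 - <<'E'
from h import *
c=shot('scene','s4.png')
f=c['frame'][100:220,200:360];cv2.imwrite('pics/s4c.png',cv2.resize(f,(800,600),interpolation=cv2.INTER_CUBIC))
E
```

```text
t 5.3 p [ 463.1 -124.    47.9] phi 25.21 tilt [ 1.1e-03 -6.0e-04 -1.0e+00] F [ 0.1  1.4 -2.6] open 54.2 grip 63.7 q [-0.51  0.23  1.97 -0.    0.94  0.62]
```

View pics/s4c.png

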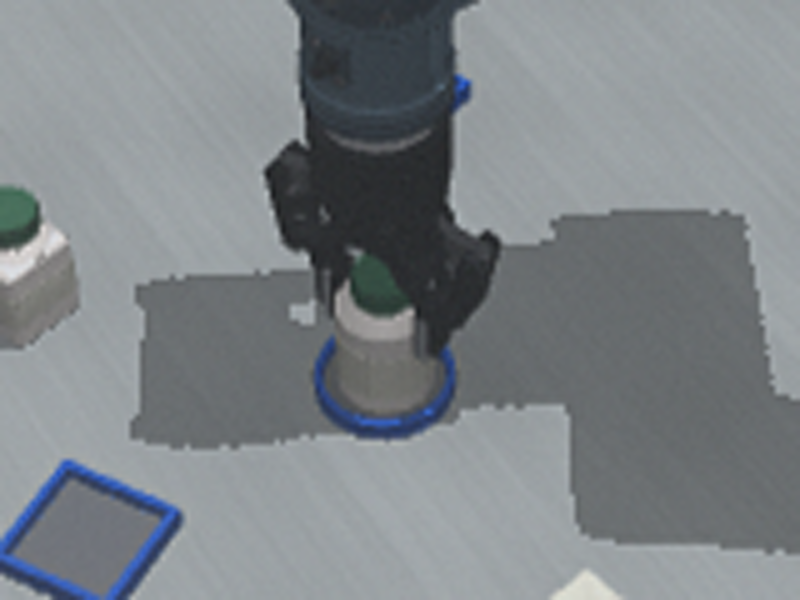

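The round bottle is inside the round nest: its base is at about (385,400) and the ring is centred near (385,385). I'll lower the last few millimetres.

Request:
{"name": "jog_arm", "arguments": {"series": [[[0, 0, 2, 0, 0, 0, 50], [0, 0, 1, 0, 0, 0, 50], [0, 0, 0, 0, 0, 0, 50], [0, 0, 0, 0, 0, 0, 50], [0, 0, 0, 0, 0, 0, 50], [0, 0, 0, 0, 0, 0, 50], [0, 0, 0, 0, 0, 0, 50], [0, 0, 0, 0, 0, 0, 50], [0, 0, 0, 0, 0, 0, 50], [0, 0, 0, 0, 0, 0, 50]]]}}

```text
time_s: 6.35
eef_pos: [0.4626, -0.1237, 0.0443]
eef_rot: [-0.0, 0.976, 0.218, 0.0]
wrist_force: [-0.6, -0.2, -1.5]
opening: 0.631
grasp_force: 63.7
```

```bash
python3 d.py
```

```text
t 6.35 p [ 462.6 -123.7   44.3] phi 25.2 tilt [-0.  0. -1.] F [-0.6 -0.2 -1.5] open 53.9 grip 63.7 q [-0.51  0.24  1.97  0.    0.93  0.62]
```

Request:
{"name": "jog_arm", "arguments": {"series": [[[0, 0, 1, 0, 0, 0, 50], [0, 0, 1, 0, 0, 0, 50], [0, 0, 1, 0, 0, 0, 50], [0, 0, 0, 0, 0, 0, 50], [0, 0, 0, 0, 0, 0, 50], [0, 0, 0, 0, 0, 0, 50], [0, 0, 0, 0, 0, 0, 50], [0, 0, 0, 0, 0, 0, 50], [0, 0, 0, 0, 0, 0, 50], [0, 0, 0, 0, 0, 0, 50]]]}}

```text
time_s: 7.35
eef_pos: [0.4629, -0.1238, 0.0439]
eef_rot: [-0.0, 0.976, 0.218, -0.0]
wrist_force: [-12.1, 4.9, 28.9]
opening: 0.629
grasp_force: 66.8
```

```bash
python3 d.py
```

```text
t 7.35 p [ 462.9 -123.8   43.9] phi 25.23 tilt [-4.e-04 -1.e-04 -1.e+00] F [-12.1   4.9  28.9] open 53.7 grip 66.8 q [-0.51  0.24  1.97 -0.    0.93  0.62]
```

The bottle is on the floor: contact came at TCP 44 mm, which is the pick height plus 5 mm. I'll relax, release and lift.

Request:
{"name": "jog_arm", "arguments": {"series": [[[0, 0, -2.5, 0, 0, 0, 50], [0, 0, 0, 0, 0, 0, 50], [0, 0, 0, 0, 0, 0, 85], [0, 0, 0, 0, 0, 0, 85], [0, 0, 0, 0, 0, 0, 85], [0, 0, 0, 0, 0, 0, 85], [0, 0, -15, 0, 0, 0, 85], [0, 0, -30, 0, 0, 0, 85], [0, 0, -35, 0, 0, 0, 85], [0, 0, -30, 0, 0, 0, 85]]]}}

```text
time_s: 8.35
eef_pos: [0.4626, -0.1237, 0.1552]
eef_rot: [0.0, 0.976, 0.218, 0.0]
wrist_force: [0.6, -0.2, 0.1]
opening: 0.995
grasp_force: 0.0
```

```bash
python3 d.py 611.5 -288 13.3 660.8 -112 30.1
```

```text
t 8.35 p [ 462.6 -123.7  155.2] phi 25.2 tilt [ 2.e-04 -1.e-04 -1.e+00] F [ 0.6 -0.2  0.1] open 85.0 grip 0.0 q [-0.51  0.05  1.92 -0.    1.18  0.62]
turn rz 0.208 tx 107.1 ty 194.1
turn rz -0.293 tx 130.9 ty -127.5
```

Request:
{"name": "jog_arm", "arguments": {"series": [[[0, 0, 0, 0, 0, 0.104, 85], [0, 0, 0, 0, 0, 0.104, 85], [15.3, 27.7, 0, 0, 0, 0, 85], [15.3, 27.7, 0, 0, 0, 0, 85], [15.3, 27.7, 0, 0, 0, 0, 85], [15.3, 27.7, 0, 0, 0, 0, 85], [15.3, 27.7, 0, 0, 0, 0, 85], [15.3, 27.7, 0, 0, 0, 0, 85], [15.3, 27.9, 0, 0, 0, 0, 85], [0, 0, 0, 0, 0, 0, 85]]]}}

```text
time_s: 9.35
eef_pos: [0.6129, -0.291, 0.1531]
eef_rot: [0.001, 0.993, 0.115, 0.0]
wrist_force: [-0.1, -0.7, -0.6]
opening: 0.996
grasp_force: 0.0
```

```bash
python3 d.py 611.5 -288 13.3
```

```text
t 9.35 p [ 612.9 -291.   153.1] phi 13.18 tilt [ 9.0e-04 -1.1e-03 -1.0e+00] F [-0.1 -0.7 -0.6] open 85.1 grip 0.0 q [-0.62  0.47  1.39 -0.    1.27  0.72]
turn rz -0.002 tx -0.6 ty -3.2
```

Request:
{"name": "jog_arm", "arguments": {"series": [[[0, 0, 10, 0, 0, 0, 85], [0, 0, 28, 0, 0, 0, 85], [0, 0, 30, 0, 0, 0, 85], [0, 0, 28, 0, 0, 0, 85], [0, 0, 18, 0, 0, 0, 85], [0, 0, 8, 0, 0, 0, 85], [0, 0, 0, 0, 0, 0, 85], [0, 0, 0, 0, 0, 0, 45], [0, 0, 0, 0, 0, 0, 45], [0, 0, 0, 0, 0, 0, 45]]]}}

```text
time_s: 10.35
eef_pos: [0.6128, -0.2891, 0.0341]
eef_rot: [0.001, 0.993, 0.116, 0.001]
wrist_force: [0.4, 0.9, -0.4]
opening: 0.572
grasp_force: 62.9
```

Request:
{"name": "jog_arm", "arguments": {"series": [[[0, 0, 0, 0, 0, 0, 45], [0, 0, 0, 0, 0, 0, 45], [0, 0, 0, 0, 0, 0, 45], [0, 0, 0, 0, 0, 0, 45], [0, 0, 0, 0, 0, 0, 45], [0, 0, 0, 0, 0, 0, 45], [0, 0, 0, 0, 0, 0, 45], [0, 0, 0, 0, 0, 0, 45], [0, 0, 0, 0, 0, 0, 45], [0, 0, 0, 0, 0, 0, 45]]]}}

```text
time_s: 11.35
eef_pos: [0.6127, -0.289, 0.0338]
eef_rot: [0.001, 0.993, 0.116, 0.001]
wrist_force: [1.0, -0.5, 7.2]
opening: 0.575
grasp_force: 63.9
```

```bash
python3 d.py 660.8 -112 30.1
```

```text
t 11.35 p [ 612.7 -289.    33.8] phi 13.28 tilt [ 0.0028 -0.002  -1.    ] F [ 1.  -0.5  7.2] open 49.1 grip 63.9 q [-0.62  0.62  1.45  0.    1.08  0.72]
turn rz -0.294 tx 130.4 ty -129.0
```

Request:
{"name": "jog_arm", "arguments": {"series": [[[0, 0, -6, 0, 0, 0, 45], [0, 0, -16, 0, 0, 0, 45], [0, 0, -22, 0, 0, 0, 45], [0, 0, -22, 0, 0, 0, 45], [0, 0, -20, 0, 0, 0, 45], [0, 0, -10, 0, 0, 0, 45], [0, 0, 0, 0, 0, -0.098, 45], [0, 0, 0, 0, 0, -0.098, 45], [0, 0, 0, 0, 0, -0.098, 45], [0, 0, 0, 0, 0, 0, 45]]]}}

```text
time_s: 12.35
eef_pos: [0.6111, -0.2878, 0.1277]
eef_rot: [-0.0, 0.966, 0.26, -0.0]
wrist_force: [0.5, -0.1, -2.0]
opening: 0.578
grasp_force: 63.0
```

```bash
python3 d.py 660.8 -112 30.1
```

```text
t 12.35 p [ 611.1 -287.8  127.7] phi 30.17 tilt [-6.e-04  4.e-04 -1.e+00] F [ 0.5 -0.1 -2. ] open 49.4 grip 63.0 q [-0.62  0.5   1.41  0.    1.23  0.43]
turn rz 0.001 tx 131.2 ty -127.2
```

Request:
{"name": "jog_arm", "arguments": {"series": [[[8, -8, 0, 0, 0, 0, 45], [18, -17, 0, 0, 0, 0, 45], [20, -19, 0, 0, 0, 0, 45], [20, -20, 0, 0, 0, 0, 45], [20, -20, 0, 0, 0, 0, 45], [20, -19, 0, 0, 0, 0, 45], [16, -15, 0, 0, 0, 0, 45], [9, -9, 0, 0, 0, 0, 45], [0, 0, 0, 0, 0, 0, 45], [0, 0, 0, 0, 0, 0, 45]]]}}

```text
time_s: 13.35
eef_pos: [0.6608, -0.1126, 0.1277]
eef_rot: [0.0, 0.966, 0.26, -0.0]
wrist_force: [0.7, -0.3, -1.8]
opening: 0.574
grasp_force: 63.0
```

```bash
python3 d.py 660.8 -112 30.1
```

```text
t 13.35 p [ 660.8 -112.6  127.7] phi 30.11 tilt [-3.e-04 -4.e-04 -1.e+00] F [ 0.7 -0.3 -1.8] open 49.0 grip 63.0 q [-0.35  0.49  1.43 -0.    1.23  0.7 ]
turn rz 0.0 tx 0.3 ty -0.6
```

Request:
{"name": "jog_arm", "arguments": {"series": [[[0, 0, 12, 0, 0, 0, 45], [0, 0, 18, 0, 0, 0, 45], [0, 0, 18, 0, 0, 0, 45], [0, 0, 16, 0, 0, 0, 45], [0, 0, 12, 0, 0, 0, 45], [0, 0, 7, 0, 0, 0, 45], [0, 0, 4, 0, 0, 0, 45], [0, 0, 0, 0, 0, 0, 45], [0, 0, 0, 0, 0, 0, 45], [0, 0, 0, 0, 0, 0, 45]]]}}

```text
time_s: 14.35
eef_pos: [0.6617, -0.1126, 0.0418]
eef_rot: [0.0, 0.966, 0.26, 0.001]
wrist_force: [-0.6, -0.2, -1.5]
opening: 0.576
grasp_force: 63.0
```

```bash
python3 d.py; python3 - <<'E'
from h import *
c=shot('scene','s5.png')
f=c['frame'][130:250,140:300];cv2.imwrite('pics/s5c.png',cv2.resize(f,(800,600),interpolation=cv2.INTER_CUBIC))
E
```

```text
t 14.35 p [ 661.7 -112.6   41.8] phi 30.13 tilt [ 1.5e-03 -6.0e-04 -1.0e+00] F [-0.6 -0.2 -1.5] open 49.2 grip 63.0 q [-0.35  0.59  1.46 -0.    1.08  0.7 ]
```

View pics/s5c.png

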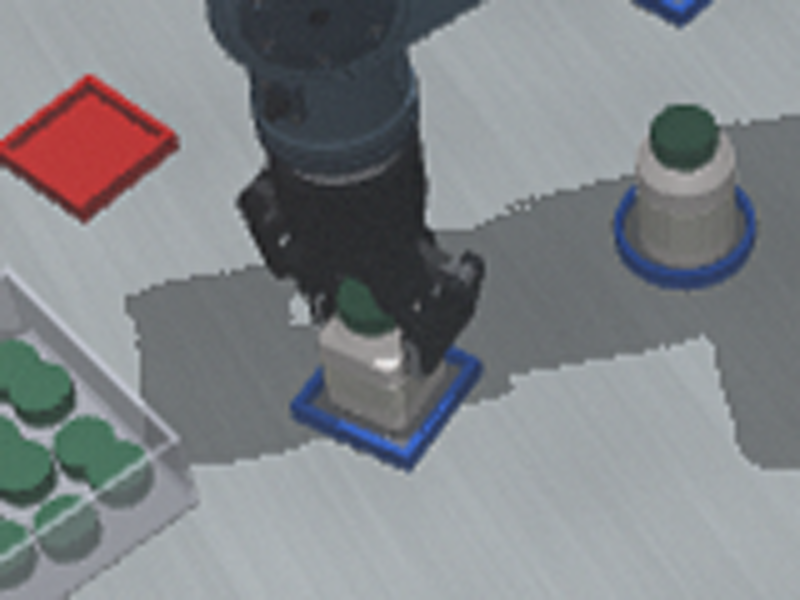

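The round bottle stands well centred in its nest at (685,230). The square bottle is inside its own nest at about (385,390), with its sides parallel to the nest walls. A few millimetres remain.

Request:
{"name": "jog_arm", "arguments": {"series": [[[0, 0, 1, 0, 0, 0, 45], [0, 0, 1, 0, 0, 0, 45], [0, 0, 1, 0, 0, 0, 45], [0, 0, 0, 0, 0, 0, 45], [0, 0, 0, 0, 0, 0, 45], [0, 0, 0, 0, 0, 0, 45], [0, 0, 0, 0, 0, 0, 45], [0, 0, 0, 0, 0, 0, 45], [0, 0, 0, 0, 0, 0, 45], [0, 0, 0, 0, 0, 0, 45]]]}}

```text
time_s: 15.4
eef_pos: [0.6612, -0.1125, 0.0389]
eef_rot: [0.0, 0.966, 0.26, 0.0]
wrist_force: [-3.4, 1.0, 5.2]
opening: 0.572
grasp_force: 63.8
```

Contact (+5 N). Release and lift.

Request:
{"name": "jog_arm", "arguments": {"series": [[[0, 0, -0.5, 0, 0, 0, 45], [0, 0, 0, 0, 0, 0, 85], [0, 0, 0, 0, 0, 0, 85], [0, 0, 0, 0, 0, 0, 85], [0, 0, 0, 0, 0, 0, 85], [0, 0, -15, 0, 0, 0, 85], [0, 0, -30, 0, 0, 0, 85], [0, 0, -35, 0, 0, 0, 85], [0, 0, -30, 0, 0, 0, 85], [0, 0, -10, 0, 0, 0, 85]]]}}

```text
time_s: 16.4
eef_pos: [0.6634, -0.1132, 0.164]
eef_rot: [0.002, 0.966, 0.26, 0.003]
wrist_force: [-0.2, -0.4, 0.0]
opening: 0.998
grasp_force: 0.0
```

```bash
python3 d.py 378.7 273 94.8 515.5 417.7 94.8 599.2 281 94.8 345.5 -309.3 19.9
```

```text
t 16.4 p [ 663.4 -113.2  164. ] phi 30.13 tilt [ 0.0074 -0.0026 -1.    ] F [-0.2 -0.4  0. ] open 85.2 grip 0.0 q [-0.34  0.45  1.41  0.    1.28  0.7 ]
turn rz -1.129 tx 408.7 ty -251.4
turn rz -0.0 tx 132.7 ty 148.4
turn rz -0.0 tx -143.2 ty 72.0
turn rz 1.307 tx -439.5 ty 468.7
```

Request:
{"name": "jog_arm", "arguments": {"series": [[[0, 0, 0, 0, 0, -0.141, 85], [0, 0, 0, 0, 0, -0.141, 85], [0, 0, 0, 0, 0, -0.141, 85], [0, 0, 0, 0, 0, -0.141, 85], [0, 0, 0, 0, 0, -0.141, 85], [0, 0, 0, 0, 0, -0.141, 85], [0, 0, 0, 0, 0, -0.141, 85], [0, 0, 0, 0, 0, -0.141, 85], [30, -18, 0, 0, 0, 0, 70], [35, -21, 0, 0, 0, 0, 70]]]}}

```text
time_s: 17.4
eef_pos: [0.6163, -0.0514, 0.1578]
eef_rot: [-0.0, 0.678, 0.735, -0.0]
wrist_force: [1.0, 0.5, -0.2]
opening: 0.821
grasp_force: 0.0
```

Request:
{"name": "jog_arm", "arguments": {"series": [[[38, -23.3, 0, 0, 0, 0, 70], [38, -23.3, 0, 0, 0, 0, 70], [38, -23.3, 0, 0, 0, 0, 70], [38, -23.3, 0, 0, 0, 0, 70], [38, -23.3, 0, 0, 0, 0, 70], [38, -23.3, 0, 0, 0, 0, 70], [38, -23.3, 0, 0, 0, 0, 70], [38, -23.3, 0, 0, 0, 0, 70], [38, -23.3, 0, 0, 0, 0, 70], [0, 0, 0, 0, 0, 0, 70]]]}}

```text
time_s: 18.4
eef_pos: [0.3757, 0.2757, 0.158]
eef_rot: [-0.001, 0.675, 0.738, -0.0]
wrist_force: [0.7, -0.5, 0.1]
opening: 0.818
grasp_force: 0.0
```

```bash
python3 d.py 378.7 273 94.8
```

```text
t 18.4 p [375.7 275.7 158. ] phi 95.08 tilt [-1.8e-03  9.0e-04 -1.0e+00] F [ 0.7 -0.5  0.1] open 69.8 grip 0.0 q [0.38 0.02 1.94 0.   1.18 0.29]
turn rz 0.005 tx -2.9 ty 2.8
```

Request:
{"name": "jog_arm", "arguments": {"series": [[[0, 0, 10, 0, 0, 0, 70], [0, 0, 28, 0, 0, 0, 70], [0, 0, 30, 0, 0, 0, 70], [0, 0, 28, 0, 0, 0, 70], [0, 0, 20, 0, 0, 0, 70], [0, 0, 8, 0, 0, 0, 70], [0, 0, 0, 0, 0, 0, 70], [0, 0, 0, 0, 0, 0, 25], [0, 0, 0, 0, 0, 0, 25], [0, 0, 0, 0, 0, 0, 25]]]}}

```text
time_s: 19.4
eef_pos: [0.3804, 0.2729, 0.0355]
eef_rot: [0.001, 0.677, 0.736, 0.001]
wrist_force: [0.3, -0.2, 5.3]
opening: 0.354
grasp_force: 58.6
```

Request:
{"name": "jog_arm", "arguments": {"series": [[[0, 0, 0, 0, 0, 0, 25], [0, 0, 0, 0, 0, 0, 25], [0, 0, 0, 0, 0, 0, 25], [0, 0, 0, 0, 0, 0, 25], [0, 0, 0, 0, 0, 0, 25], [0, 0, 0, 0, 0, 0, 25], [0, 0, 0, 0, 0, 0, 25], [0, 0, 0, 0, 0, 0, 25], [0, 0, 0, 0, 0, 0, 25], [0, 0, 0, 0, 0, 0, 25]]]}}

```text
time_s: 20.4
eef_pos: [0.3805, 0.273, 0.0355]
eef_rot: [0.001, 0.677, 0.736, 0.001]
wrist_force: [-0.5, -0.1, 6.7]
opening: 0.355
grasp_force: 59.0
```

```bash
python3 d.py 515.5 417.7 94.8
```

```text
t 20.4 p [380.5 273.   35.5] phi 94.78 tilt [ 2.4e-03  7.0e-04 -1.0e+00] F [-0.5 -0.1  6.7] open 30.3 grip 59.0 q [ 0.37  0.23  2.   -0.    0.9   0.28]
turn rz -0.0 tx 132.9 ty 146.7
```

Request:
{"name": "jog_arm", "arguments": {"series": [[[0, 0, -6, 0, 0, 0, 25], [0, 0, -16, 0, 0, 0, 25], [0, 0, -22, 0, 0, 0, 25], [0, 0, -22, 0, 0, 0, 25], [0, 0, -20, 0, 0, 0, 25], [0, 0, -10, 0, 0, 0, 25], [6, 7, 0, 0, 0, 0, 25], [14, 16, 0, 0, 0, 0, 25], [18, 20, 0, 0, 0, 0, 25], [18, 20, 0, 0, 0, 0, 25]]]}}

```text
time_s: 21.4
eef_pos: [0.4378, 0.3343, 0.1289]
eef_rot: [-0.0, 0.677, 0.736, -0.001]
wrist_force: [-0.0, -0.5, -1.4]
opening: 0.356
grasp_force: 59.3
```

Request:
{"name": "jog_arm", "arguments": {"series": [[[20, 22, 0, 0, 0, 0, 25], [20, 22, 0, 0, 0, 0, 25], [18, 20, 0, 0, 0, 0, 25], [12, 13.5, 0, 0, 0, 0, 25], [6.5, 7.5, 0, 0, 0, 0, 25], [0, 0, 0, 0, 0, 0, 25], [0, 0, 0, 0, 0, 0, 25], [0, 0, 0, 0, 0, 0, 25], [0, 0, 0, 0, 0, 0, 25], [0, 0, 0, 0, 0, 0, 25]]]}}

```text
time_s: 22.4
eef_pos: [0.5158, 0.4166, 0.1306]
eef_rot: [0.0, 0.677, 0.736, 0.0]
wrist_force: [0.3, 0.4, -0.8]
opening: 0.354
grasp_force: 59.3
```

```bash
python3 d.py 515.5 417.7 94.8
```

```text
t 22.4 p [515.8 416.6 130.6] phi 94.74 tilt [ 3.e-04  1.e-04 -1.e+00] F [ 0.3  0.4 -0.8] open 30.2 grip 59.3 q [ 0.5   0.47  1.45 -0.    1.22  0.42]
turn rz -0.001 tx 1.2 ty -0.2
```

Lowering about 89 mm.

Request:
{"name": "jog_arm", "arguments": {"series": [[[0, 0, 12, 0, 0, 0, 25], [0, 0, 18, 0, 0, 0, 25], [0, 0, 18, 0, 0, 0, 25], [0, 0, 16, 0, 0, 0, 25], [0, 0, 12, 0, 0, 0, 25], [0, 0, 8, 0, 0, 0, 25], [0, 0, 4.5, 0, 0, 0, 25], [0, 0, 0, 0, 0, 0, 25], [0, 0, 0, 0, 0, 0, 25], [0, 0, 0, 0, 0, 0, 25]]]}}

```text
time_s: 23.4
eef_pos: [0.5164, 0.4171, 0.0426]
eef_rot: [0.0, 0.677, 0.736, 0.001]
wrist_force: [0.7, -0.2, -1.2]
opening: 0.354
grasp_force: 59.3
```

```bash
python3 d.py; python3 - <<'E'
from h import *
c=shot('scene','s6.png')
f=c['frame'][230:380,290:490];cv2.imwrite('pics/s6c.png',cv2.resize(f,(800,600),interpolation=cv2.INTER_CUBIC))
E
```

```text
t 23.4 p [516.4 417.1  42.6] phi 94.76 tilt [ 1.2e-03  6.0e-04 -1.0e+00] F [ 0.7 -0.2 -1.2] open 30.2 grip 59.3 q [ 0.5   0.58  1.48 -0.    1.08  0.42]
```

View pics/s6c.png

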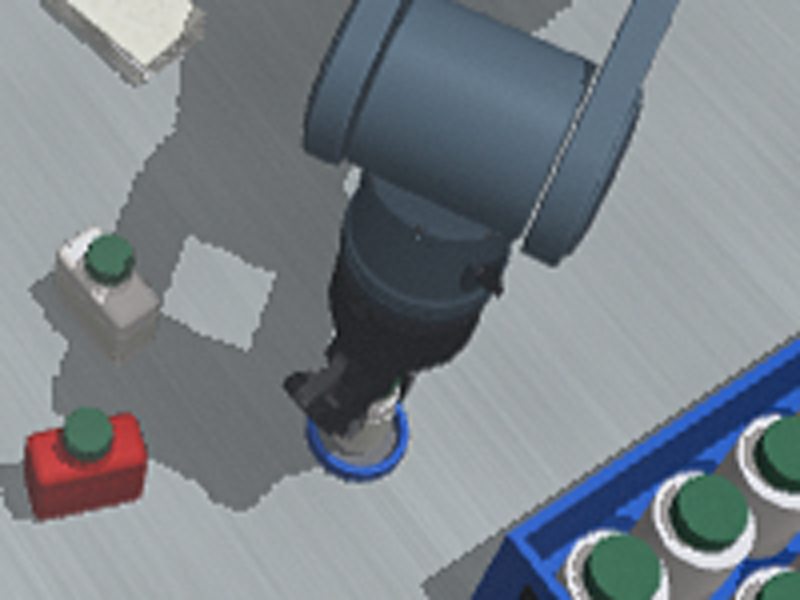

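The slim bottle is inside its nest ring at about (358,440), clear of the crate. I'll take it down to contact.

Request:
{"name": "jog_arm", "arguments": {"series": [[[0, 0, 1, 0, 0, 0, 25], [0, 0, 1, 0, 0, 0, 25], [0, 0, 0.5, 0, 0, 0, 25], [0, 0, 0, 0, 0, 0, 25], [0, 0, 0, 0, 0, 0, 25], [0, 0, 0, 0, 0, 0, 25], [0, 0, 0, 0, 0, 0, 25], [0, 0, 0, 0, 0, 0, 25], [0, 0, 0, 0, 0, 0, 25], [0, 0, 0, 0, 0, 0, 25]]]}}

```text
time_s: 24.45
eef_pos: [0.5163, 0.4171, 0.0406]
eef_rot: [0.0, 0.677, 0.736, 0.0]
wrist_force: [-2.1, -1.3, 5.7]
opening: 0.352
grasp_force: 60.2
```

Request:
{"name": "jog_arm", "arguments": {"series": [[[0, 0, -0.5, 0, 0, 0, 25], [0, 0, 0, 0, 0, 0, 70], [0, 0, 0, 0, 0, 0, 70], [0, 0, 0, 0, 0, 0, 70], [0, 0, 0, 0, 0, 0, 70], [0, 0, 0, 0, 0, 0, 70], [0, 0, -25, 0, 0, 0, 70], [0, 0, -40, 0, 0, 0, 70], [0, 0, -35, 0, 0, 0, 70], [0, 0, -15, 0, 0, 0, 70]]]}}

```text
time_s: 25.45
eef_pos: [0.5178, 0.4179, 0.1592]
eef_rot: [0.001, 0.677, 0.736, 0.003]
wrist_force: [0.6, 0.3, 0.8]
opening: 0.817
grasp_force: 0.0
```

```bash
python3 d.py 599.2 281 94.8
```

```text
t 25.45 p [517.8 417.9 159.2] phi 94.76 tilt [ 0.0054  0.003  -1.    ] F [0.6 0.3 0.8] open 69.8 grip 0.0 q [0.5  0.44 1.43 0.   1.27 0.42]
turn rz -0.001 tx -143.3 ty 69.7
```

Request:
{"name": "jog_arm", "arguments": {"series": [[[-16, 8, 0, 0, 0, 0, 70], [-26, 13, 0, 0, 0, 0, 70], [-30, 15, 0, 0, 0, 0, 70], [-30, 15, 0, 0, 0, 0, 70], [-26, 13, 0, 0, 0, 0, 70], [-14.6, 7, 0, 0, 0, 0, 70], [0, 0, 0, 0, 0, 0, 70], [0, 0, 0, 0, 0, 0, 70], [0, 0, 0, 0, 0, 0, 70], [0, 0, 0, 0, 0, 0, 70]]]}}

```text
time_s: 26.45
eef_pos: [0.5977, 0.2818, 0.1546]
eef_rot: [-0.0, 0.677, 0.736, -0.0]
wrist_force: [0.5, 0.2, 1.1]
opening: 0.82
grasp_force: 0.0
```

```bash
python3 d.py 599.2 281 94.8
```

```text
t 26.45 p [597.7 281.8 154.6] phi 94.86 tilt [-3.e-04  1.e-04 -1.e+00] F [0.5 0.2 1.1] open 70.0 grip 0.0 q [0.26 0.44 1.44 0.   1.26 0.18]
turn rz 0.001 tx -0.9 ty 1.4
```

Request:
{"name": "jog_arm", "arguments": {"series": [[[-1, 1, 10, 0, 0, 0, 70], [0, 0, 28, 0, 0, 0, 70], [0, 0, 30, 0, 0, 0, 70], [0, 0, 28, 0, 0, 0, 70], [0, 0, 18, 0, 0, 0, 70], [0, 0, 6, 0, 0, 0, 70], [0, 0, 0, 0, 0, 0, 70], [0, 0, 0, 0, 0, 0, 25], [0, 0, 0, 0, 0, 0, 25], [0, 0, 0, 0, 0, 0, 25]]]}}

```text
time_s: 27.45
eef_pos: [0.6007, 0.2801, 0.0366]
eef_rot: [0.001, 0.677, 0.736, 0.001]
wrist_force: [-0.0, -1.3, 0.4]
opening: 0.359
grasp_force: 59.2
```

Request:
{"name": "jog_arm", "arguments": {"series": [[[0, 0, 0, 0, 0, 0, 25], [0, 0, 0, 0, 0, 0, 25], [0, 0, 0, 0, 0, 0, 25], [0, 0, 0, 0, 0, 0, 25], [0, 0, 0, 0, 0, 0, 25], [0, 0, 0, 0, 0, 0, 25], [0, 0, 0, 0, 0, 0, 25], [0, 0, 0, 0, 0, 0, 25], [0, 0, 0, 0, 0, 0, 25], [0, 0, 0, 0, 0, 0, 25]]]}}

```text
time_s: 28.45
eef_pos: [0.6007, 0.2801, 0.0366]
eef_rot: [0.001, 0.677, 0.736, 0.001]
wrist_force: [-0.5, -0.4, 7.0]
opening: 0.363
grasp_force: 60.1
```

```bash
python3 d.py 345.5 -309.3 19.9
```

```text
t 28.45 p [600.7 280.1  36.6] phi 94.76 tilt [ 2.6e-03  7.0e-04 -1.0e+00] F [-0.5 -0.4  7. ] open 31.0 grip 60.1 q [0.26 0.59 1.49 0.   1.06 0.17]
turn rz 1.307 tx -440.6 ty 467.3
```

Request:
{"name": "jog_arm", "arguments": {"series": [[[0, 0, -6, 0, 0, 0, 25], [0, 0, -16, 0, 0, 0, 25], [0, 0, -24, 0, 0, 0, 25], [0, 0, -26, 0, 0, 0, 25], [0, 0, -24, 0, 0, 0, 25], [0, 0, -16, 0, 0, 0, 25], [0, 0, -8, 0, 0, 0, 25], [0, 0, 0, 0, 0, 0.107, 25], [0, 0, 0, 0, 0, 0.12, 25], [0, 0, 0, 0, 0, 0.12, 25]]]}}

```text
time_s: 29.45
eef_pos: [0.5989, 0.2795, 0.1541]
eef_rot: [-0.0, 0.796, 0.606, -0.001]
wrist_force: [-0.4, 0.1, -0.5]
opening: 0.365
grasp_force: 59.4
```

Request:
{"name": "jog_arm", "arguments": {"series": [[[0, 0, 0, 0, 0, 0.12, 25], [0, 0, 0, 0, 0, 0.12, 25], [0, 0, 0, 0, 0, 0.12, 25], [0, 0, 0, 0, 0, 0.12, 25], [0, 0, 0, 0, 0, 0.12, 25], [0, 0, 0, 0, 0, 0.12, 25], [0, 0, 0, 0, 0, 0.12, 25], [0, 0, 0, 0, 0, 0.12, 25], [0, 0, 0, 0, 0, 0, 25], [0, 0, 0, 0, 0, 0, 25]]]}}

```text
time_s: 30.45
eef_pos: [0.5992, 0.2796, 0.1542]
eef_rot: [0.0, 0.985, 0.174, -0.001]
wrist_force: [0.2, 0.0, -0.8]
opening: 0.359
grasp_force: 59.4
```

```bash
python3 d.py 345.5 -309.3 19.9
```

```text
t 30.45 p [599.2 279.6 154.2] phi 20.05 tilt [-1.2e-03 -3.0e-04 -1.0e+00] F [ 0.2  0.  -0.8] open 30.7 grip 59.4 q [0.26 0.44 1.44 0.   1.27 1.48]
turn rz 0.003 tx -439.0 ty 467.4
```

Request:
{"name": "jog_arm", "arguments": {"series": [[[-14, 15, 0, 0, 0, 0, 25], [-24, 25.5, 0, 0, 0, 0, 25], [-30, 32, 0, 0, 0, 0, 25], [-30, 32, 0, 0, 0, 0, 25], [-30, 32, 0, 0, 0, 0, 25], [-30, 32, 0, 0, 0, 0, 25], [-30, 32, 0, 0, 0, 0, 25], [-30, 32, 0, 0, 0, 0, 25], [-30, 32, 0, 0, 0, 0, 25], [-30, 32, 0, 0, 0, 0, 25]]]}}

```text
time_s: 31.45
eef_pos: [0.438, -0.095, 0.155]
eef_rot: [0.0, 0.985, 0.174, 0.0]
wrist_force: [0.9, -0.5, -1.0]
opening: 0.362
grasp_force: 59.5
```

Request:
{"name": "jog_arm", "arguments": {"series": [[[-30, 32, 0, 0, 0, 0, 25], [-30, 32, 0, 0, 0, 0, 25], [-30, 32, 0, 0, 0, 0, 25], [-30, 32, 0, 0, 0, 0, 25], [-25, 26, 0, 0, 0, 0, 25], [-11.5, 12.4, 0, 0, 0, 0, 25], [-4.5, 4.5, 0, 0, 0, 0, 25], [0, 0, 0, 0, 0, 0, 25], [0, 0, 0, 0, 0, 0, 25], [0, 0, 0, 0, 0, 0, 25]]]}}

```text
time_s: 32.45
eef_pos: [0.346, -0.3079, 0.1547]
eef_rot: [-0.0, 0.985, 0.174, 0.0]
wrist_force: [-0.2, 1.0, -1.2]
opening: 0.36
grasp_force: 59.6
```

```bash
python3 d.py 345.5 -309.3 19.9
```

```text
t 32.45 p [ 346.  -307.9  154.7] phi 19.98 tilt [-1.e-04  5.e-04 -1.e+00] F [-0.2  1.  -1.2] open 30.7 grip 59.6 q [-0.98  0.02  1.95  0.    1.17  0.24]
turn rz 0.001 tx -1.0 ty 1.1
```

Lowering about 112 mm, to TCP 43.

Request:
{"name": "jog_arm", "arguments": {"series": [[[-0.5, 1, 12, 0, 0, 0, 25], [0, 0, 20, 0, 0, 0, 25], [0, 0, 22, 0, 0, 0, 25], [0, 0, 22, 0, 0, 0, 25], [0, 0, 18, 0, 0, 0, 25], [0, 0, 12, 0, 0, 0, 25], [0, 0, 5.5, 0, 0, 0, 25], [0, 0, 0, 0, 0, 0, 25], [0, 0, 0, 0, 0, 0, 25], [0, 0, 0, 0, 0, 0, 25]]]}}

```text
time_s: 33.45
eef_pos: [0.3458, -0.3107, 0.0439]
eef_rot: [0.001, 0.985, 0.173, 0.0]
wrist_force: [-0.1, -0.8, -1.3]
opening: 0.363
grasp_force: 59.5
```

```bash
python3 d.py; python3 - <<'E'
from h import *
c=shot('scene','s7.png')
f=c['frame'][60:180,200:360];cv2.imwrite('pics/s7c.png',cv2.resize(f,(800,600),interpolation=cv2.INTER_CUBIC))
E
```

```text
t 33.45 p [ 345.8 -310.7   43.9] phi 19.88 tilt [ 8.0e-04 -1.2e-03 -1.0e+00] F [-0.1 -0.8 -1.3] open 31.0 grip 59.5 q [-0.99  0.21  2.01 -0.    0.92  0.24]
```

View pics/s7c.png

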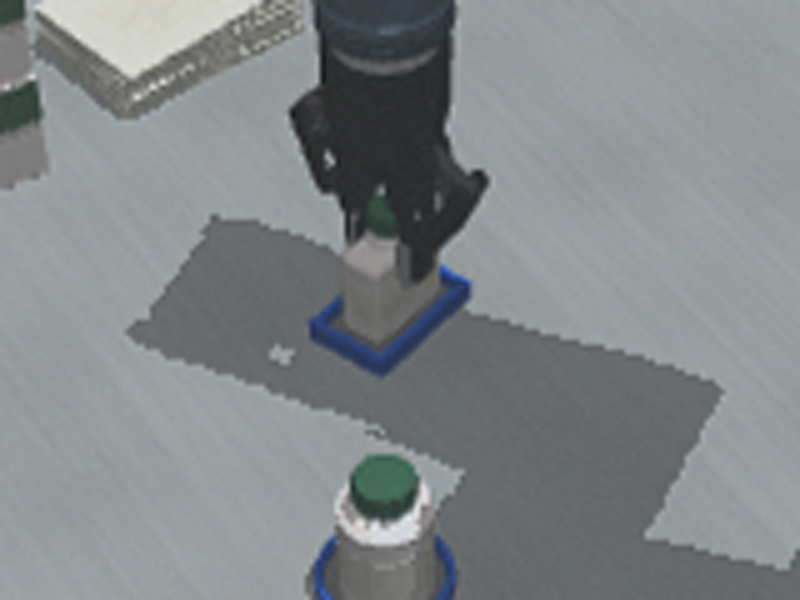

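The oblong bottle is inside its nest at about (390,300), aligned with the long side. I'll take it down to contact.

Request:
{"name": "jog_arm", "arguments": {"series": [[[0, 0, 1, 0, 0, 0, 25], [0, 0, 1, 0, 0, 0, 25], [0, 0, 0.5, 0, 0, 0, 25], [0, 0, 0, 0, 0, 0, 25], [0, 0, 0, 0, 0, 0, 25], [0, 0, 0, 0, 0, 0, 25], [0, 0, 0, 0, 0, 0, 25], [0, 0, 0, 0, 0, 0, 25], [0, 0, 0, 0, 0, 0, 25], [0, 0, 0, 0, 0, 0, 25]]]}}

```text
time_s: 34.5
eef_pos: [0.3456, -0.3104, 0.0415]
eef_rot: [0.0, 0.985, 0.173, 0.0]
wrist_force: [-1.2, 2.9, 6.3]
opening: 0.365
grasp_force: 60.6
```

Request:
{"name": "jog_arm", "arguments": {"series": [[[0, 0, -0.5, 0, 0, 0, 25], [0, 0, 0, 0, 0, 0, 75], [0, 0, 0, 0, 0, 0, 75], [0, 0, 0, 0, 0, 0, 75], [0, 0, 0, 0, 0, 0, 75], [0, 0, 0, 0, 0, 0, 75], [0, 0, -25, 0, 0, 0, 75], [0, 0, -40, 0, 0, 0, 75], [0, 0, -40, 0, 0, 0, 75], [0, 0, -30, 0, 0, 0, 75]]]}}

```text
time_s: 35.5
eef_pos: [0.3458, -0.3106, 0.1787]
eef_rot: [0.001, 0.985, 0.173, 0.0]
wrist_force: [-0.1, -0.5, -0.4]
opening: 0.887
grasp_force: 0.0
```

Request:
{"name": "jog_arm", "arguments": {"series": [[[-10, 25, -5, 0, 0, 0, 75], [-10, 30, -5, 0, 0, 0, 75], [-10, 30, -5, 0, 0, 0, 75], [-10, 30, 0, 0, 0, 0, 75], [-10, 30, 0, 0, 0, 0, 75], [-10, 30, 0, 0, 0, 0, 75], [0, 20, 0, 0, 0, 0, 75], [0, 0, 0, 0, 0, 0, 75], [0, 0, 0, 0, 0, 0, 75], [0, 0, 0, 0, 0, 0, 75]]]}}

```text
time_s: 36.5
eef_pos: [0.3552, -0.5128, 0.1909]
eef_rot: [-0.001, 0.985, 0.173, -0.0]
wrist_force: [-0.0, 0.3, 0.2]
opening: 0.88
grasp_force: 0.0
```

```bash
python3 d.py; python3 - <<'E'
from h import *
T=shot('top','t8.png');S=shot('scene','s8.png')
cv2.imwrite('pics/t8b.png',cv2.resize(T['frame'],(800,600),interpolation=cv2.INTER_CUBIC))
N=dict(round=(462,-123,90),square=(660.8,-112,86),slim=(515.5,417.7,84),oblong=(345.5,-309.3,86))
for n,c in(('T',T),('S',S)):
    P=cloud(c).reshape(-1,3)*1000;f=c['frame'].reshape(-1,3).astype(int)
    for k,(x,y,h) in N.items():
        r=np.hypot(P[:,0]-x,P[:,1]-y)
        cap=(r<40)&(P[:,2]>h-5)&(P[:,2]<h+20)
        ne=(r<65)&(f[:,0]-f[:,2]>50)&(P[:,2]>9)&(P[:,2]<22)
        print(n,k,'cap',P[cap].mean(0).round(1),'top',h+5,'nest',np.round(cv2.minAreaRect(P[ne][:,:2].astype(np.float32))[0],1))
E
```

```text
t 36.5 p [ 355.2 -512.8  190.9] phi 19.9 tilt [-5.0e-04  1.2e-03 -1.0e+00] F [-0.   0.3  0.2] open 75.1 grip 0.0 q [-1.15  0.32  1.52  0.    1.3   0.07]
T round cap [ 460.3 -123.1   94.6] top 95 nest [ 460.4 -125.6]
T square cap [ 658.5 -111.6   90.6] top 91 nest [ 660.2 -113.5]
T slim cap [512.9 414.6  87.7] top 89 nest [513.4 412.2]
T oblong cap [ 344.2 -307.5   90.4] top 91 nest [ 343.9 -311.1]
S round cap [ 463.5 -118.1   92.5] top 95 nest [ 467.6 -113.1]
S square cap [ 661.4 -107.3   88.5] top 91 nest [ 661.4 -110.5]
S slim cap [516.7 419.2  87.4] top 89 nest [519.4 421.8]
S oblong cap [ 346.3 -303.    87.7] top 91 nest [ 344.8 -307.3]
```

View pics/t8b.png

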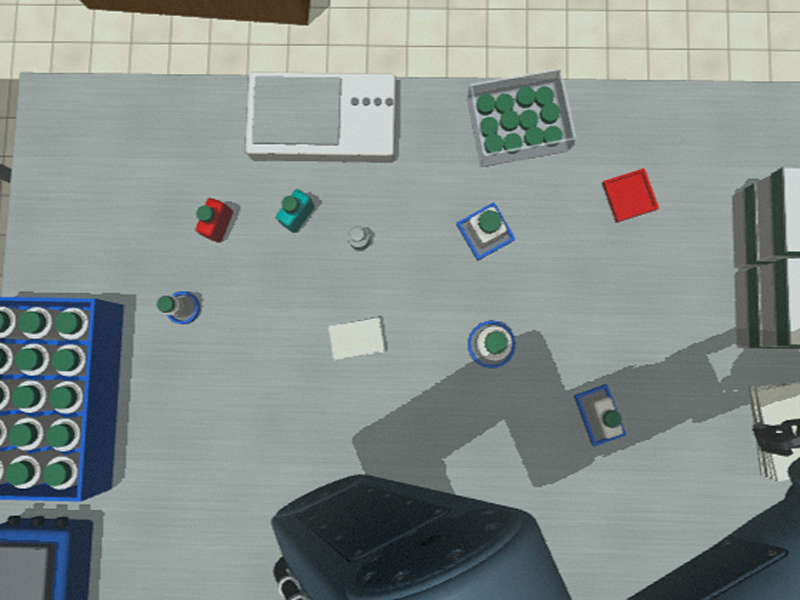

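In the top view, all four bottles stand in their own nests at (490,222), (495,343), (608,415) and (170,303). Cap heights fit a base on the nest floor, and offsets from nest centres are about 2–4 mm. The cartons and check weight haven't moved.

```bash
python3 -c "
from bench import ctrl
print(ctrl.hand_in())"
```

```text
the job is handed in; nothing more can be done
None
```

I stood all four bottles upright on the floors of their matching nests, let go, and handed the job in at about 36.5 s; no verdict came back, but the last camera check showed them upright, at the right height and close to centre, with the cartons and check weight not moved.

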